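# Latch the blade locker's gate

## Robot

A 6-joint arm with a two-finger parallel gripper is mounted at the origin on the work surface. World frame = base frame: x ahead of the robot, y to its left, z up, the work surface at z = 0. Lengths are in m, angles in rad, forces in N, time in s.
With the tool pointing down it reaches from about 0.375 to 0.9 m from the base axis. Payload 3.1 kg.
Tool frame: the origin (TCP) lies on the centre line of the jaws, within the pads' length; the fingertips stand robot.tcp_to_tips ahead of it and the grasp point (between the pads) lies 3 mm ahead of it (robot.tcp_to_tips is the distance from the TCP to the fingertips, in m); z points along the fingers, y is the line along which they close (so a half turn about z gives the same grasp; the last joint's range is limited). The gripper opens to 87 mm and grips with 3 to 60 N. Pads are 19 mm wide; open, the fingers measure 117 mm over their backs; the gripper's body (75 mm by 190 mm) begins 51 mm behind the grasp point.
Start: joints at [1.052, 0.527, 1.433, -0, 1.181, -0.178], TCP at [0.209, 0.589, 0.245] pointing down, gripper open.
Joint ranges: [-3.08, 3.08], [-0.75, 2.2], [0.22, 2.44], [-1.43, 4.57], [0, 2.65], [-2.85, 2.85]. Speed limits (rad/s): [2.79, 2.79, 3.14, 3.14, 3.14, 3.14].

## Interface

Orientations are given as a unit quaternion [x, y, z, w].
In Python, from rig import robot gives the robot as it stands. The module is installed in compiled form; this text tells all that it offers.
- The arm moves only by the shell command python3 -m jog 'ROWS' [FORCE]. ROWS is JSON, one flat list of numbers, 5 for each row, row after row: the finger opening in m, from 0 to 0.087, then the shift along the tool's x, y, z in m, then the turn about the tool's z in units of 10 degrees (1.0 is 10 degrees). In form: [claw, x, y, z, roll, claw, x, y, z, roll, ...]. A call has 1 to 20 rows; each row shifts and turns the commanded pose from where the row before left it, along the tool's axes as they then stand; what a row does not reach is not made up. A row lasts 1/8 s, in which the tool goes at most 62.5 mm and 10.7 degrees, less where a joint would pass 70% of its speed; a pose out of reach is approached as far as the arm can. A call with a gripper value outside its range is refused whole. The fingers move at their own pace and stop on an object; FORCE is the grip in N (left out, the last holds). Time passes only in rows, so rows that do not move let the fingers close. It gives the time, the measured TCP pose, the force, the opening and the grip force at its end, in the units of the state.
- robot.get_obs(): the state, without advancing time (a new reading comes with each control period).
- robot.camera(name): name is "scene" or "side" or "wrist"; returns the picture (420x560x3 uint8, blue, green, red); there is no depth.
- robot.camera_model(name): a dict with "fx", "fy", "cx", "cy" (pixels), "R" (3x3) and "t" (3): a world point X has camera coordinates R X + t; the wrist camera has in their place "tool_from_camera" (4x4, takes a point from camera to tool coordinates, whose origin is the TCP and whose axes are the flange's). Camera axes: x right, y down, z forward; pixel columns grow to the right and rows downward; lengths in m; the calibration is good to about 2 mm. A picture is of the moment at which its call begins: read the wrist's pose just before it. camera_model takes no time and is no camera call.
- robot.hand_in(): hands the job in; it is judged then, once.
Trained networks look in the newest picture that a camera, given by its name, has taken for a name from the list of things; names that differ only in an ending like _2 or _b are one class to them, and where a whole thing is asked for, a point or a joint stands for the part that bears it (a point fixed in the world has none). Each returns a list of dicts, best first, with "conf" (0 to 1); they miss things now and then, are a little off and sometimes report something else, mostly with a low value. They report only what shows in the picture. A call takes as long as a camera call.
- robot.look_for(camera, label): "extent" ([centre column, centre row, width, height] in pixels, round what is visible of it).
- robot.outline_of(camera, label): "region" (420x560 bool, what is visible of it) and "extent" ([centre column, centre row, width, height] in pixels, round what is visible of it).
The state is a dict: "time": time; "q": joint angles; "joint_velocities": joint speeds; "joint_torque": joint torques, N m; "position": TCP position; "tool_rot": TCP orientation; "ft_force": force on the tool from outside, world axes, zero at the start; "moment": the same for the moment, N m; "grip_width": finger opening in m; "grip_force": force on a finger pad.
Only numpy, scipy, OpenCV 4.12 (cv2) and the standard library are available. Lean on these libraries where they do the work, as an engineer would, in place of code of your own. Each camera call takes 0.05 s, during which the arm holds its last target. There are 200 camera calls.

## Task

Shut the small wire gate of the blade locker and latch it: take the brass drop bar by its wooden knob, lift the bar over the red striker, press gently back against the sprung rubber buffer behind it and, still pressing, lower the bar so that it drops fully home in the catch, then let go. Never force the post or its catch (keep well under 15 N), and leave the tools and jars around it where they are.

Things in the scene. Friction and masses are not known exactly. Their poses are not given: they have to be found in the camera images.
- locker: Grey wire-sided blade locker, fixed to the bench, 190 deep (x) x 270 wide (y) x 130 mm high, turned up to 0.25 rad. Origin at bench height; own x points away from its open front, z up. Shut, the gate's middle plane is x = -100 mm here, and the gate's hinge axis stands at x = -100, y = +130 mm. The roof starts 10 mm behind the shut gate's middle plane.
- gate (a joint): Angle (rad) of the blue wire gate about its upright hinge. 0 = parallel to the locker's front; grows as its free edge (at the locker's -y side) swings towards -x, to the robot. Starts 0.35 to 0.6; stays where left (stiff hinge, 0.15 N m). Latched, it is somewhere in -0.03 to 0.14, as the catch is set. Stops at -0.09 and 1.2. 260 mm long from the hinge axis, 14 mm thick, top at 137 mm.
- latch (a joint): Angle (rad) of the brass drop bar about its level pivot across the gate, 50 mm from the hinge axis, 165 mm above the bench. 0 = level; grows as the free end is lifted; range -0.06 to 0.20. It hangs at -0.06 when free, 0.08 on top of the striker, 0 home in the catch; lift to 0.10 or more to pass. Bar 10 mm thick, 16 high, about 300 g, ends 315 mm from the hinge axis. Falls when let go.
- gate_hinge (a point): Point on the gate's hinge axis at the height of the bar's pivot (165 mm above the bench).
- knob (a point): Centre of the upright wooden knob on the bar: cylinder 18 mm across, 45 high, 150 mm from the bar's pivot (200 from the hinge axis when level), 30.5 mm above the bar's centre line; tilts with the bar. Own x: across the gate, away from the robot; -y: along the bar to its free end. Gripped from above across the gate, the bar turns in the grip as it is lifted, and the gate goes with the knob.
- bar_end (a point): Point on the bar's centre line that comes to lie in the catch, 235 mm from the pivot, 285 mm from the hinge axis.
- post: Fixed blue post by the locker's front right corner, origin at bench height, 285 mm from the hinge axis; own x points away from the robot, square to the gate when that stands at 0.055. On top is the red catch (striker and buffer 14 mm wide along the bar), clamped in a slot: it may be set up to 22 mm nearer or farther (along x) than its middle setting; this setting is NOT reported, so find it by feel (or sight).
- striker (a point): Middle setting only (see post): the inner edge of the striker's top, 5 mm on the robot's side of the post's x = 0, 175 mm above the bench. The striker is a square lip 10 mm thick along x, 18 mm above the notch floor (157 mm above the bench); an unlifted bar strikes its front.
- buffer_face (a point): Middle setting only (see post): the front of the upright black rubber buffer, 6 mm beyond the post's x = 0, too tall (225 mm) for the bar to pass; sprung, 6 N per mm, 16 mm travel. The gap to the striker is hardly wider than the bar: press the buffer back 1 to 2 mm (6 to 11 N here; felt 1.4 times as large at the knob, plus hinge friction) while lowering the bar; let go inside the notch, it drops home.
- round_knife: Round knife (150 x 70 mm) lying inside the locker; leave alone.
- dye_jar: Amber dye jar, 52 mm across, 55 mm high, standing on the locker's roof at the back; leave alone.
- thread_spool: Green thread spool, 48 mm across, 55 mm high, left of the locker; leave alone.
- beeswax: Yellow beeswax puck, 56 mm across, 26 mm high, right of the post; leave alone.
- mallet: Mallet, 240 mm long, lying left of the locker; leave alone.
- awl: Awl, 150 mm long, lying right of the post; leave alone.
- buckle: Brass buckle, 50 x 52 mm, 6 mm high, lying in front of the post, to its right; leave alone.

How it is judged:
On the way, in this order (a step that is already met when the one before it is completed fails the run):
1. the bar is held up over the striker with the gate nearly shut (value of joint latch above 0.075 rad and value of joint gate below 0.24 rad), for 0.1 s.
2. the bar is down in the catch behind the striker (value of joint latch between -0.02 and 0.02 rad and value of joint gate between -0.085 and 0.2 rad), for 0.2 s.
At the end, for the whole second after the job is handed in: The gate is shut (within 0.2 rad of the locker's front) and the bar lies fully home in the catch (level within 0.02 rad: not hanging in front of the striker, not resting on it), at rest and released (all of step 2 and velocity of joint gate between -0.05 and 0.05 rad/s and velocity of joint latch between -0.05 and 0.05 rad/s); the robot touches nothing.
It fails at once if the post, with its catch, is loaded with more than 15 N (contact force between post and anything else above 15 N).
It fails at once if a tool, jar or other bystander is shoved more than 20 mm (distance of any of round_knife, dye_jar, thread_spool, beeswax, mallet, awl, buckle from where it was at the start of the episode above 0.02 m).
It also fails if it takes over 58 s, if anything falls off the work surface, if the arm or the gripper's body presses on something with over 40 N, if the wrist force passes 120 N, or if a joint passes its speed limit or range.

## Working session

There is one attempt and no reset: what is moved stays moved. The work goes in short steps, Python scripts to look and compute and a shell command to move; the robot and the scene stay as the last step left them, time stands still between calls to the robot, and variables do not carry over. Pictures are saved under pics/ and viewed, at most 10 in all, crops included, and the job is handed in when it is done.

```bash
mkdir -p pics; ls
python3 - <<'E'
from rig import robot
import cv2
o=robot.get_obs()
print(o['time'],o['position'],o['tool_rot'],o['ft_force'],o['grip_width'],robot.tcp_to_tips)
for c in ['scene','side']:
    cv2.imwrite(f'pics/{c}0.png',robot.camera(c))
    for l in ['knob','post','gate','latch','bar_end']:
        r=robot.look_for(c,l); print(c,l,[(x['conf'],[round(v) for v in x['extent']]) for x in r[:2]])
print(robot.camera_model('scene'),robot.camera_model('side'),robot.camera_model('wrist'))
print(robot.get_obs()['time'])
E
```

```text
pics
0.0 [0.20853898 0.58843806 0.2435562 ] [ 1.69599691e-01  9.85512408e-01 -1.04719018e-03 -3.77852079e-04] [0.29129643 0.33808862 0.67491334] 0.08691224328885713 0.022
scene knob [(0.97, [261, 153, 139, 27])]
scene post [(0.85, [214, 230, 31, 71])]
scene gate []
scene latch [(0.67, [262, 151, 142, 29])]
scene bar_end [(0.69, [260, 151, 136, 24])]
side knob [(0.58, [273, 241, 80, 80])]
side post [(0.58, [339, 242, 25, 93]), (0.46, [275, 240, 80, 80])]
side gate [(0.58, [269, 252, 90, 106])]
side latch [(0.63, [270, 240, 80, 82])]
side bar_end [(0.91, [274, 239, 83, 82])]
{'fx': 443.1589347224862, 'fy': 443.1589347224862, 'cx': 286.6166087194841, 'cy': 206.34012914789818, 'R': array([[ 0.55670636,  0.8306705 , -0.00803378],
       [ 0.67982212, -0.46112472, -0.57026825],
       [-0.47740958,  0.31201042, -0.82141925]]), 't': array([-0.32232607, -0.33920089,  1.24723596])} {'fx': 524.7311507812399, 'fy': 524.7311507812399, 'cx': 288.5483274457958, 'cy': 211.756379907104, 'R': array([[ 0.215451  , -0.97637497, -0.01651616],
       [-0.61523433, -0.12258693, -0.77875488],
       [ 0.7583321 ,  0.17794483, -0.62711088]]), 't': array([-0.15210629,  0.47924439,  0.84724145])} {'fx': 356.219997213372, 'fy': 356.219997213372, 'cx': 277.48749506709186, 'cy': 216.22279595525958, 'tool_from_camera': array([[ 9.33683761e-04, -9.56951505e-01, -2.90246353e-01,
         7.95266116e-02],
       [ 9.99999563e-01,  9.04513159e-04,  2.34656262e-04,
         5.37177548e-04],
       [ 3.79769825e-05, -2.90246446e-01,  9.56951932e-01,
        -1.38402916e-01],
       [ 0.00000000e+00,  0.00000000e+00,  0.00000000e+00,
         1.00000000e+00]])}
0.6
```

Run:
```python
import cv2,numpy as np
a=cv2.imread('pics/scene0.png');b=cv2.imread('pics/side0.png')
A=cv2.resize(a[100:300,160:360],(600,600),interpolation=cv2.INTER_CUBIC)
B=cv2.resize(b[170:370,200:400],(600,600),interpolation=cv2.INTER_CUBIC)
cv2.imwrite('pics/A.png',A)
cv2.imwrite('pics/B.png',B)
```

```text
(no output)
```

View pics/A.png

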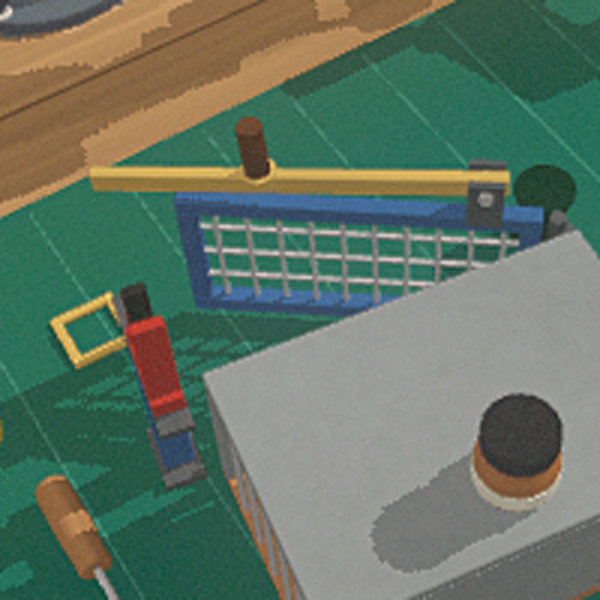

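View pics/B.png

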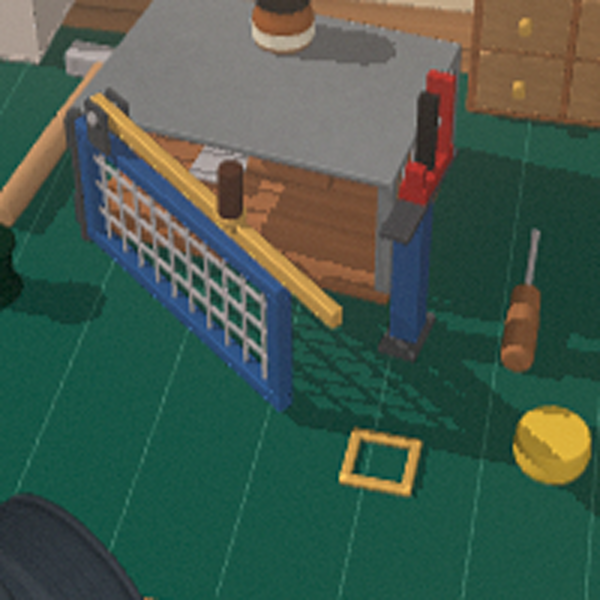

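View pics/side0.png

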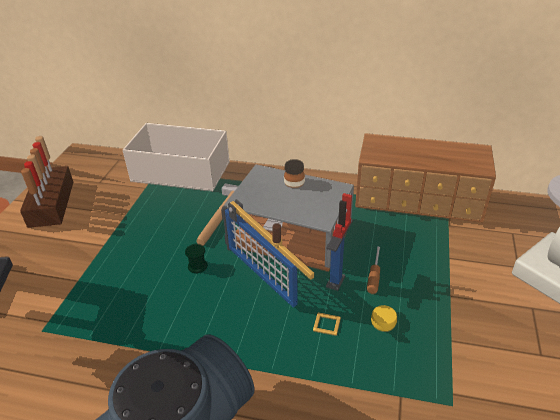

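Scene crop: knob top at px (243,142), bar end (191,160), roof front-right corner (228,225). Side view: knob top (277,226), bar end (311,276), roof corner (331,231), post with the red catch near (340,225).

```bash
cat > m.py <<'E'
import numpy as np
from rig import robot
from scipy.optimize import least_squares
def proj(c,X):
    m=robot.camera_model(c); p=m['R']@X+m['t']; return np.array([m['fx']*p[0]/p[2]+m['cx'],m['fy']*p[1]/p[2]+m['cy']])
def rot(a): return np.array([[np.cos(a),-np.sin(a)],[np.sin(a),np.cos(a)]])
def pts(v,lat=-.06):
    h=v[:2]; yaw=v[2]; th=v[3]; R=rot(yaw)
    loc=lambda x,y,z: np.r_[h+R@np.array([x+.1,y-.13]),z]
    d=lambda t:R@np.array([-np.sin(t),-np.cos(t)]); n=lambda t:R@np.array([np.cos(t),-np.sin(t)])
    bar=lambda r,u: np.r_[h+d(th)*(.05+r*np.cos(lat)-u*np.sin(lat)),.165+r*np.sin(lat)+u*np.cos(lat)]
    cs=v[4]; post=lambda x,y,z:np.r_[h+d(.055)*(.285+y)+n(.055)*x,z]
    return dict(knobtop=bar(.15,.053),knob=bar(.15,.0305),end=bar(.265,0),rfr=loc(-.09,-.135,.13),rbr=loc(.095,-.135,.13),rfl=loc(-.09,.135,.13),
      gtop=np.r_[h+d(th)*.26,.137],gbot=np.r_[h+d(th)*.26,.012],
      striker=post(cs-.005,0,.175),bufpt=post(.006+cs,0,.225),home=bar(.235,0)), d,n,post
obs=[('scene','knobtop',243,141.7),('side','knobtop',277,225.7),('scene','end',190.7,159.7),('side','end',310.7,276),
 ('scene','rfr',228.3,225),('side','rfr',331,231),('scene','rfl',353.3,177.7),('side','rbr',353,184.5),('side','gtop',295,266)]
def solve(obs,x0):
    f=lambda v:np.concatenate([proj(c,pts(v)[0][k])-[a,b] for c,k,a,b in obs])
    return least_squares(lambda v:f(np.r_[v,0]),x0,loss='soft_l1',f_scale=2)
E
python3 - <<'E'
from m import *
s=solve(obs,[.6,.2,0,.45]);print(s.x);print(s.fun.reshape(-1,2).round(1) if 0 else s.cost)
v=np.r_[s.x,0];P,d,n,post=pts(v)
for c,k,a,b in obs: print(c,k,proj(c,P[k])-[a,b])
print(P['knob'],d(s.x[3]),n(.055),d(.055))
for cs in(-.02,0,.02):
    P=pts(np.r_[s.x,cs])[0]
    for c in('scene','side'): print(cs,c,proj(c,P['striker']),proj(c,P['bufpt']))
a=np.arctan2(n(s.x[3])[1],n(s.x[3])[0]);print('normal dir yaw',a)
print('shut knob', [ (t,s.x[:2]+.2*d(t)) for t in(.24,.055)])
print(post(0,0,0))
E
```

```text
[ 0.60042491  0.13338404 -0.14383498  0.51619021]
8.421679718865192
scene knobtop [0.69456055 0.10531209]
side knobtop [-1.52855248 -0.73609794]
scene end [0.66215226 0.01579399]
side end [ 0.80798163 -0.57352536]
scene rfr [-2.26545728  0.55683065]
side rfr [ 0.49343468 -0.57453653]
scene rfl [-1.80085064 -1.71704832]
side rbr [0.25705149 0.2195779 ]
side gtop [-1.14324045 -0.9158505 ]
[ 0.47684169 -0.02584288  0.18645052] [-0.61313675 -0.78997679] [ 0.98029737 -0.1975274 ] [-0.1975274  -0.98029737]
-0.02 scene [203.800878   195.03464753] [200.92145788 182.64299314]
-0.02 side [333.45345426 230.99451616] [336.1842797 209.4593568]
0 scene [206.92953659 203.26908482] [204.20427726 191.21554539]
0 side [336.66997564 225.32988406] [339.4346332  203.95110496]
0.02 scene [210.14207313 211.72428374] [207.58066029 200.032424  ]
0.02 side [339.80619626 219.80667003] [342.60212049 198.58328336]
normal dir yaw -0.6600251920537634
shut knob [(0.24, array([ 0.52552908, -0.05206303])), (0.055, array([ 0.56091943, -0.06267543]))]
[ 0.5441296  -0.14600071  0.        ]
```

```bash
python3 -m jog '[0.087,-0.035,-0.0375,-0.005,0, 0.087,-0.035,-0.0375,-0.005,0, 0.087,-0.035,-0.0375,-0.005,0, 0.087,-0.035,-0.0375,-0.005,0, 0.087,-0.035,-0.0375,-0.005,0, 0.087,-0.035,-0.0375,-0.005,0, 0.087,-0.035,-0.0375,-0.005,0, 0.087,-0.035,-0.0375,-0.005,0, 0.087,-0.035,-0.0375,-0.005,0, 0.087,-0.035,-0.0375,-0.005,0, 0.087,-0.035,-0.0375,-0.005,0, 0.087,-0.035,-0.0375,-0.005,0, 0.087,-0.035,-0.0375,-0.005,0]'
python3 -m jog '[0.087,0,0,0,1, 0.087,0,0,0,1, 0.087,0,0,0,1, 0.087,0,0,0,1, 0.087,0,0,0,1, 0.087,0,0,0,1, 0.087,0,0,0,1, 0.087,0,0,0,1, 0.087,0,0,0,1, 0.087,0,0,0,1, 0.087,0,0,0,0.8, 0.087,0,0,0,0]'
cat > w.py <<'E'
from m import *
import cv2,sys
from scipy.spatial.transform import Rotation as Ro
def wproj(o,X):
    m=robot.camera_model('wrist');T=m['tool_from_camera'];R=Ro.from_quat(o['tool_rot']).as_matrix()
    t=R.T@(X-o['position']); p=T[:3,:3].T@(t-T[:3,3]); return np.array([m['fx']*p[0]/p[2]+m['cx'],m['fy']*p[1]/p[2]+m['cy']])
def wray(o,u,v,z):
    m=robot.camera_model('wrist');T=m['tool_from_camera'];R=Ro.from_quat(o['tool_rot']).as_matrix()
    C=R@T[:3,3]+o['position']; r=R@T[:3,:3]@np.array([(u-m['cx'])/m['fx'],(v-m['cy'])/m['fy'],1]); return C+r*(z-C[2])/r[2]
V=np.array([.60042,.13338,-.14383,.51619,0])
def show():
    o=robot.get_obs();R=Ro.from_quat(o['tool_rot']).as_matrix()
    print(round(o['time'],2),o['position'].round(4),'yaw_y',np.arctan2(R[1,1],R[0,1]).round(3),'tilt',R[2].round(3),'q',np.round(o['q'],2),o['ft_force'].round(1),o['grip_width'])
    return o
E
python3 - <<'E'
from w import *
o=show();cv2.imwrite('pics/w1.png',robot.camera('wrist'))
P=pts(V)[0]
for k in('knobtop','end','striker','bufpt','rfr'): print(k,wproj(o,P[k]))
for l in('knob','post'): print(l,robot.look_for('wrist',l)[:2])
E
```

```text
time: 2.22
position: [0.4753, -0.0242, 0.31]
tool_rot: [0.17, 0.985, 0.0, 0.0]
ft_force: [0.7, 0.5, -0.6]
grip_width: 0.0871
grip_force: 0.0
time: 3.72
position: [0.4747, -0.0225, 0.3097]
tool_rot: [0.897, 0.443, 0.0, 0.0]
ft_force: [0.3, -1.2, -0.1]
grip_width: 0.0875
grip_force: 0.0
3.73 [ 0.4747 -0.0225  0.3097] yaw_y -0.653 tilt [ 0.  0. -1.] q [-0.28  0.24  1.71 -0.    1.19  0.37] [ 0.3 -1.2 -0.1] 0.0875407068074742
knobtop [282.28025846 230.68591219]
end [280.11437422 319.89936106]
striker [425.48312382 279.42633855]
bufpt [468.33413581 305.7224348 ]
rfr [428.99874873 226.89317214]
knob [{'extent': [283.0, 152.5, 29.0, 304.7], 'conf': 0.8}]
post [{'extent': [432.2, 246.9, 155.6, 84.4], 'conf': 0.64}, {'extent': [287.5, 153.2, 45.0, 301.9], 'conf': 0.57}]
```

View pics/w1.png

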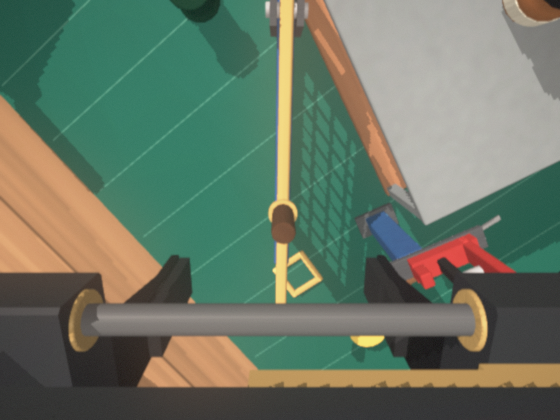

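Wrist view: knob top at (283,228) as predicted; bar runs straight down col 283; red catch around (410–480, 235–288), partly hidden by the right finger.

Run:
```python
from w import *
a=cv2.imread('pics/w1.png');cv2.imwrite('pics/w1c.png',cv2.resize(a[190:310,360:520],(800,600),interpolation=cv2.INTER_CUBIC))
o=robot.get_obs()
_,d,n,post=pts(V)
for cs in(-.02,-.01,0,.01,.02):
    print(cs,[((wproj(o,post(cs+x,y,.175))-[360,190])*5).round() for x,y in((-.015,-.007),(-.005,-.007),(-.015,.007))])
```

```text
-0.02 [array([147., 484.]), array([202., 460.]), array([176., 549.])]
-0.01 [array([202., 460.]), array([258., 437.]), array([230., 527.])]
0 [array([258., 437.]), array([314., 413.]), array([286., 504.])]
0.01 [array([314., 413.]), array([371., 390.]), array([341., 481.])]
0.02 [array([371., 390.]), array([428., 366.]), array([397., 457.])]
```

View pics/w1c.png

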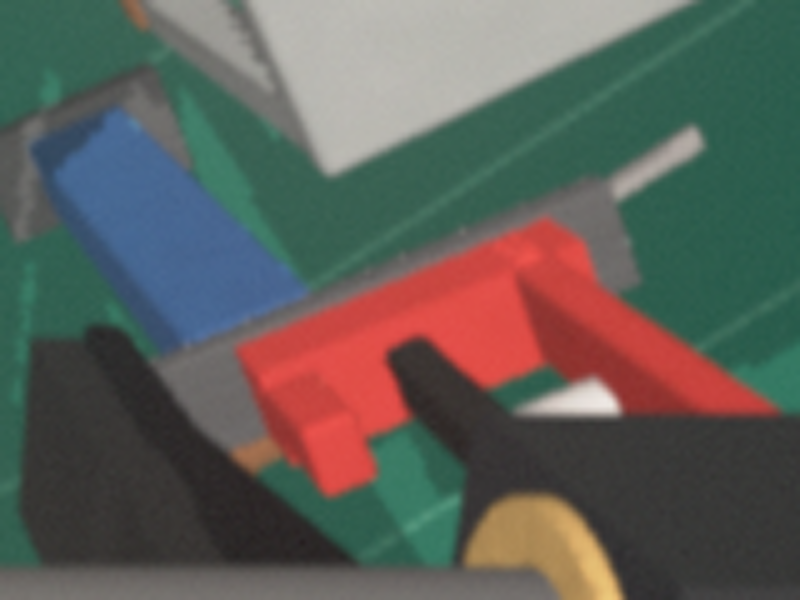

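```bash
python3 -m jog '[0.087,0,0.004,0.03,0, 0.087,0,0,0.03,0, 0.087,0,0,0.03,0, 0.087,0,0,0.02,0, 0.087,0,0,0.008,0, 0.087,0,0,0,0, 0,0,0,0,0, 0,0,0,0,0, 0,0,0,0,0, 0,0,0,0,0, 0,0,0,0,0, 0,0,0,0,0]' 25
python3 -c "
from w import *
show()"
```

```text
time: 5.38
position: [0.4779, -0.0249, 0.1915]
tool_rot: [0.897, 0.442, -0.0, -0.0]
ft_force: [0.5, -0.1, 0.9]
grip_width: 0.0352
grip_force: 0.0
5.38 [ 0.4779 -0.0249  0.1915] yaw_y -0.655 tilt [-0. -0. -1.] q [-0.29  0.41  1.85  0.    0.88  0.37] [ 0.5 -0.1  0.9] 0.03515556201916643
```

```bash
python3 -m jog '[0,0,0,0,0, 0,0,0,0,0, 0,0,0,0,0, 0,0,0,0,0]' 25
python3 -m jog '[0,0,0,-0.006,0, 0,0.001,0,-0.006,0, 0,0.001,0,-0.006,0, 0,0.001,0,-0.006,0, 0,0.001,0,-0.006,0, 0,0,0,0,0]' 25
python3 - <<'E'
from w import *
show();a=robot.camera('side');cv2.imwrite('pics/s2.png',cv2.resize(a[150:330,180:420],(800,600)))
E
```

```text
time: 5.88
position: [0.4779, -0.0249, 0.1915]
tool_rot: [0.897, 0.442, -0.0, -0.0]
ft_force: [-0.0, -0.6, -0.3]
grip_width: 0.0176
grip_force: 25.0
time: 6.62
position: [0.4815, -0.0203, 0.222]
tool_rot: [0.897, 0.442, 0.002, -0.001]
ft_force: [5.3, 6.9, -7.8]
grip_width: 0.0172
grip_force: 25.0
6.62 [ 0.4815 -0.0203  0.222 ] yaw_y -0.656 tilt [ 0.004  0.001 -1.   ] q [-0.28  0.37  1.81  0.    0.96  0.38] [ 5.3  6.9 -7.8] 0.017232352703104237
```

View pics/s2.png

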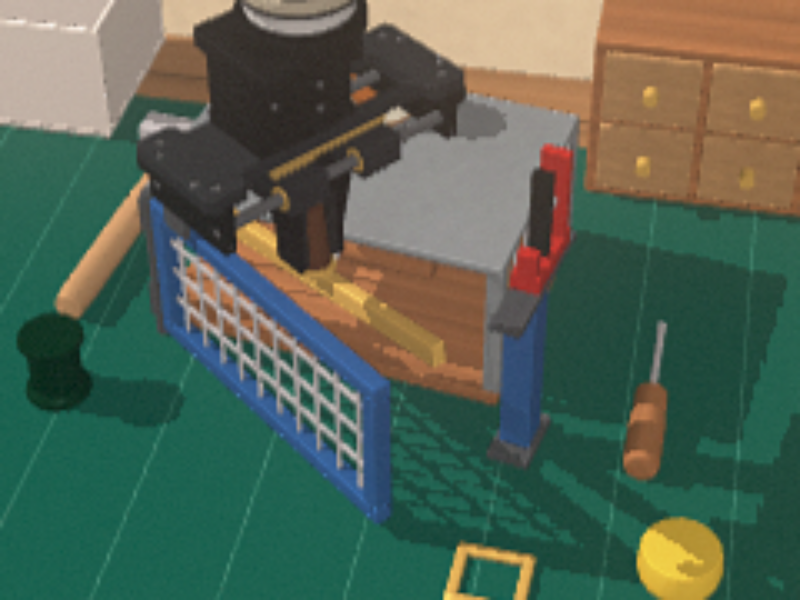

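```bash
python3 -m jog '[0,0.003,0,0,0, 0,0.00025,0.0097,0,-0.2865, 0,0.00025,0.0097,0,-0.2865, 0,0.00025,0.0097,0,-0.2865, 0,0.00025,0.0097,0,-0.2865, 0,0.00025,0.0097,0,-0.2865, 0,0.00025,0.0097,0,-0.2865, 0,0.00025,0.0097,0,-0.2865, 0,0.00025,0.0097,0,-0.2865, 0,0,0,0,0]' 25
cat >> w.py <<'E'
def st():
    o=show();R=Ro.from_quat(o['tool_rot']).as_matrix()
    w=o['position'][:2]-V[:2];ang=np.arctan2(w[1],w[0]); th=-(ang-(-np.pi/2+V[2])) 
    print('th_est',th.round(4),'r',np.linalg.norm(w).round(4),'F_tool',(R.T@o['ft_force']).round(1),'M_tool',(R.T@o['moment']).round(2)); return o
E
python3 - <<'E'
from w import *
st();a=robot.camera('side');cv2.imwrite('pics/s3.png',cv2.resize(a[180:300,260:420],(800,600),interpolation=cv2.INTER_CUBIC))
E
```

```text
time: 7.92
position: [0.5514, -0.055, 0.2217]
tool_rot: [0.791, 0.612, -0.001, 0.001]
ft_force: [-1.5, -6.0, -1.4]
grip_width: 0.0176
grip_force: 25.0
7.92 [ 0.5514 -0.055   0.2217] yaw_y -0.254 tilt [-0.004 -0.    -1.   ] q [-0.3   0.46  1.64 -0.    1.04 -0.04] [-1.5 -6.  -1.4] 0.017581437809986025
th_est 0.1108 r 0.1946 F_tool [-6.2  0.1  1.4] M_tool [-0.01 -1.14 -0.1 ]
```

View pics/s3.png

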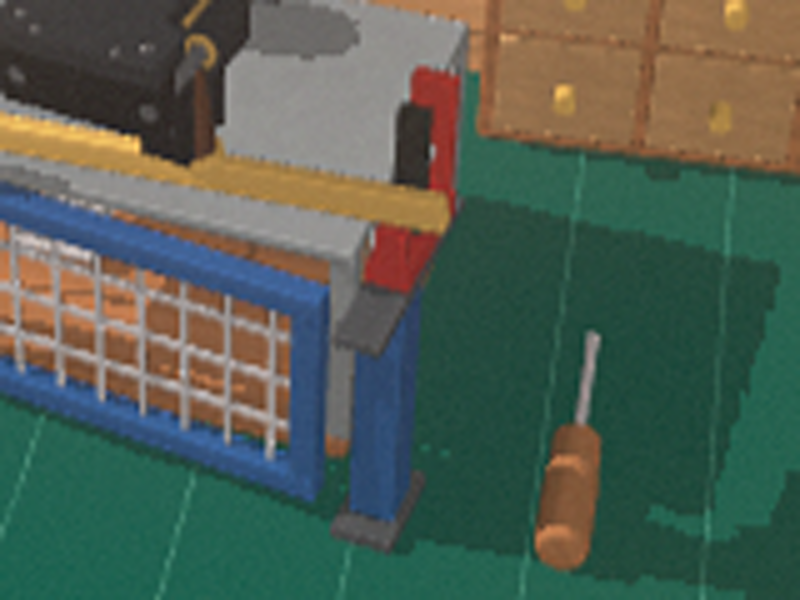

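```bash
python3 -m jog '[0,-0.0015,0,0,0, 0,0,0.002,0,-0.06, 0,0,0.002,0,-0.06, 0,0,0.002,0,-0.06, 0,0,0.002,0,-0.06, 0,0,0.002,0,-0.06, 0,0,0,0,0]' 25;  python3 -c "
from w import *
st()"; python3 -m jog '[0,0,0.001,0,-0.03, 0,0,0.001,0,-0.03, 0,0,0,0,0]' 25;  python3 -c "
from w import *
st()"
```

```text
time: 8.85
position: [0.5612, -0.0574, 0.2216]
tool_rot: [0.775, 0.632, -0.0, 0.0]
ft_force: [-1.8, -4.9, -2.5]
grip_width: 0.0176
grip_force: 25.0
8.85 [ 0.5612 -0.0574  0.2216] yaw_y -0.202 tilt [-0.001  0.001 -1.   ] q [-0.3   0.47  1.61 -0.    1.05 -0.1 ] [-1.8 -4.9 -2.5] 0.017555193715315186
th_est 0.0591 r 0.1948 F_tool [-5.2 -0.7  2.5] M_tool [ 0.18 -1.07 -0.14]
time: 9.22
position: [0.5629, -0.0577, 0.2216]
tool_rot: [0.772, 0.636, -0.0, 0.0]
ft_force: [-1.3, -5.0, -2.3]
grip_width: 0.0173
grip_force: 25.0
9.22 [ 0.5629 -0.0577  0.2216] yaw_y -0.192 tilt [-0.001  0.    -1.   ] q [-0.3   0.48  1.61 -0.    1.06 -0.11] [-1.3 -5.  -2.3] 0.017306491454942043
th_est 0.0502 r 0.1947 F_tool [-5.1 -0.4  2.3] M_tool [ 0.21 -1.02 -0.09]
```

```bash
for i in 1 2 3; do python3 -m jog '[0,0,0.001,0,-0.03, 0,0,0,0,0]' 25 >/dev/null;  python3 -c "
from w import *
st()" | tail -1; done
```

```text
th_est 0.0452 r 0.1948 F_tool [-4.7 -1.6  3.1] M_tool [ 0.17 -1.07 -0.09]
th_est 0.04 r 0.1948 F_tool [-4.9 -0.8  2. ] M_tool [ 0.22 -1.09 -0.09]
th_est 0.0347 r 0.1948 F_tool [-3.8 -0.4  3.1] M_tool [ 0.3 -1.1 -0.1]
```

```bash
for i in 1 2 3 4 5 6; do python3 -m jog '[0,0,0.0007,0,-0.02, 0,0,0,0,0]' 25 >/dev/null;  python3 -c "
from w import *
st()" | tail -1; done
```

```text
th_est 0.0314 r 0.1948 F_tool [-4.8 -1.4  1.9] M_tool [ 0.29 -1.04 -0.16]
th_est 0.0298 r 0.1948 F_tool [-4.2 -1.7  1. ] M_tool [ 0.35 -1.14 -0.09]
th_est 0.0291 r 0.1948 F_tool [-5.3 -3.2  1.5] M_tool [ 0.47 -1.11 -0.07]
th_est 0.0285 r 0.1948 F_tool [-4.8 -4.2  0. ] M_tool [ 0.67 -1.06 -0.06]
th_est 0.0278 r 0.1948 F_tool [-4.8 -4.9 -0.8] M_tool [ 0.77 -1.15  0.03]
th_est 0.0271 r 0.1948 F_tool [-5.7 -6.6 -1.9] M_tool [ 1.02 -1.18  0.06]
```

```bash
for i in 1 2 3 4; do python3 -m jog '[0,0,0.0007,0,0, 0,0,0,0,0]' 25 >/dev/null;  python3 -c "
from w import *
st()" | tail -1; done
```

```text
th_est 0.0264 r 0.1948 F_tool [-6.4 -7.8 -3. ] M_tool [ 1.16 -1.17  0.05]
th_est 0.0258 r 0.1947 F_tool [-6.5 -9.2 -4.3] M_tool [ 1.34 -1.26  0.04]
th_est 0.0252 r 0.1948 F_tool [ -6.2 -10.5  -4.5] M_tool [ 1.47 -1.26  0.06]
th_est 0.0246 r 0.1948 F_tool [ -6.4 -12.1  -5.4] M_tool [ 1.73 -1.23  0.06]
```

```bash
for i in 1 2 3 4; do python3 -m jog '[0,-0.0006,0,0.002,0, 0,0,0,0,0]' 25 >/dev/null;  python3 -c "
from w import *
st()" | cut -c1-40,60-160; done
```

```text
12.72 [ 0.5677 -0.0592  0.2196] yaw_y -00.011 -1.   ] q [-0.3   0.49  1.59 -0.    1.07 -0.14] [-12.5  -4.4   6.4] 0.017168702103111836
th_est 0.0245 r 0.1953 F_tool [ -6.3 -111.72 -1.11 -0.05]
12.97 [ 0.5677 -0.0597  0.2179] yaw_y -00.011 -1.   ] q [-0.3   0.49  1.59 -0.    1.07 -0.14] [-13.1  -5.1   7.1] 0.017482935320702234
th_est 0.0242 r 0.1958 F_tool [ -7.1 -121.74 -1.05 -0.06]
13.22 [ 0.5676 -0.0603  0.216 ] yaw_y -00.011 -1.   ] q [-0.3   0.49  1.59 -0.    1.07 -0.14] [-12.3  -4.6   7.7] 0.017334062340046887
th_est 0.0242 r 0.1964 F_tool [ -6.5 -111.8  -0.95  0.01]
13.47 [ 0.5675 -0.0607  0.214 ] yaw_y -00.011 -1.   ] q [-0.3   0.5   1.6  -0.    1.06 -0.15] [-13.5  -4.5   8.7] 0.01758037488971936
th_est 0.0242 r 0.1969 F_tool [ -6.5 -121.79 -0.89 -0.07]
```

```bash
for i in 1 2 3; do python3 -m jog '[0,-0.0003,0,0.001,0, 0,0,0,0,0]' 25 >/dev/null;  python3 -c "
from w import *
st()" | sed 's/tilt.*]//'; done
python3 - <<'E'
from w import *
a=robot.camera('side');cv2.imwrite('pics/s4.png',cv2.resize(a[180:300,260:420],(800,600),interpolation=cv2.INTER_CUBIC))
E
```

```text
13.72 [ 0.5674 -0.061   0.2131] yaw_y -0.155  0.017362503463153045
th_est 0.0243 r 0.1971 F_tool [ -5.4 -11.9  -8.1] M_tool [ 1.83 -0.87  0.  ]
13.97 [ 0.5674 -0.0612  0.2121] yaw_y -0.155  0.0175040213168328
th_est 0.0243 r 0.1974 F_tool [ -5.8 -13.   -8.6] M_tool [ 1.91 -0.85 -0.06]
14.22 [ 0.5673 -0.0614  0.2111] yaw_y -0.155  0.017357037959112646
th_est 0.0245 r 0.1976 F_tool [ -5.6 -12.7  -8.7] M_tool [ 1.83 -0.83 -0.04]
```

View pics/s4.png

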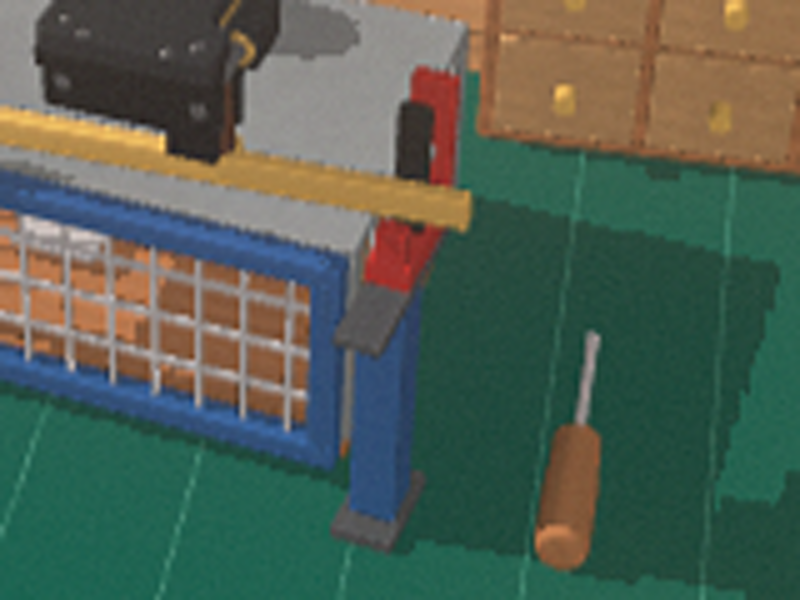

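The bar lies against the black buffer, just above/behind the red striker, with no jump in force; continuing down.

```bash
for i in 1 2 3 4; do python3 -m jog '[0,-0.0003,0,0.001,0, 0,0,0,0,0]' 25 >/dev/null;  python3 -c "
from w import *
st()" | sed 's/tilt.*]//'; done
```

```text
14.53 [ 0.5673 -0.0617  0.2101] yaw_y -0.155  0.0172755563123194
th_est 0.0243 r 0.1979 F_tool [ -6.3 -12.   -8.4] M_tool [ 1.9  -0.86 -0.03]
14.78 [ 0.5672 -0.0619  0.2091] yaw_y -0.155  0.017378135928212583
th_est 0.0244 r 0.1981 F_tool [ -5.5 -12.7  -8.2] M_tool [ 1.9  -0.78 -0.07]
15.03 [ 0.5672 -0.0622  0.208 ] yaw_y -0.155  0.01690451351621086
th_est 0.0244 r 0.1984 F_tool [ -5.4 -12.5  -8.5] M_tool [ 1.86 -0.72 -0.06]
15.28 [ 0.5672 -0.0624  0.207 ] yaw_y -0.155  0.01756251817078089
th_est 0.0245 r 0.1986 F_tool [ -5.7 -13.1  -7.4] M_tool [ 1.82 -0.75 -0.05]
```

```bash
for i in 1 2 3 4 5 6; do python3 -m jog '[0,-0.0002,0,0.001,0, 0,0,0,0,0]' 25 >/dev/null;  python3 -c "
from w import *
st()" | sed 's/tilt.*]//'; done
```

```text
15.53 [ 0.5671 -0.0626  0.206 ] yaw_y -0.155  0.017383691047899826
th_est 0.0244 r 0.1988 F_tool [ -5.9 -11.8  -6.7] M_tool [ 1.83 -0.72 -0.03]
15.78 [ 0.5671 -0.0629  0.205 ] yaw_y -0.155  0.01732052992482183
th_est 0.0243 r 0.199 F_tool [ -5.6 -12.9  -8.9] M_tool [ 1.82 -0.71 -0.01]
16.02 [ 0.567 -0.063  0.204] yaw_y -0.155  0.017385591523181906
th_est 0.0245 r 0.1992 F_tool [ -5.8 -12.2  -8.7] M_tool [ 1.81 -0.73 -0.09]
16.27 [ 0.567  -0.0633  0.203 ] yaw_y -0.155  0.017729083093907815
th_est 0.0244 r 0.1995 F_tool [ -5.8 -12.9  -7.9] M_tool [ 1.81 -0.73 -0.12]
16.52 [ 0.567  -0.0634  0.202 ] yaw_y -0.155  0.017129839697225605
th_est 0.0244 r 0.1996 F_tool [ -6.1 -11.8  -8.2] M_tool [ 1.85 -0.68 -0.02]
16.77 [ 0.567  -0.0637  0.201 ] yaw_y -0.155  0.017307448616621236
th_est 0.0244 r 0.1999 F_tool [ -5.6 -13.1  -9.7] M_tool [ 1.79 -0.72 -0.05]
```

```bash
python3 -m jog '[0,0,-0.002,0,0, 0,0,-0.002,0,0, 0,0,0,0,0]' 25 >/dev/null;  python3 -c "
from w import *
st()
a=robot.camera('side');cv2.imwrite('pics/s5.png',cv2.resize(a[180:300,260:420],(800,600),interpolation=cv2.INTER_CUBIC))"
```

```text
17.15 [ 0.5662 -0.0635  0.201 ] yaw_y -0.156 tilt [ 0.001 -0.004 -1.   ] q [-0.31  0.51  1.62  0.    1.02 -0.15] [-5.6 -3.9  2.9] 0.017427064435041918
th_est 0.0284 r 0.1999 F_tool [-4.7 -4.9 -2.9] M_tool [ 0.91 -0.66 -0.05]
```

View pics/s5.png

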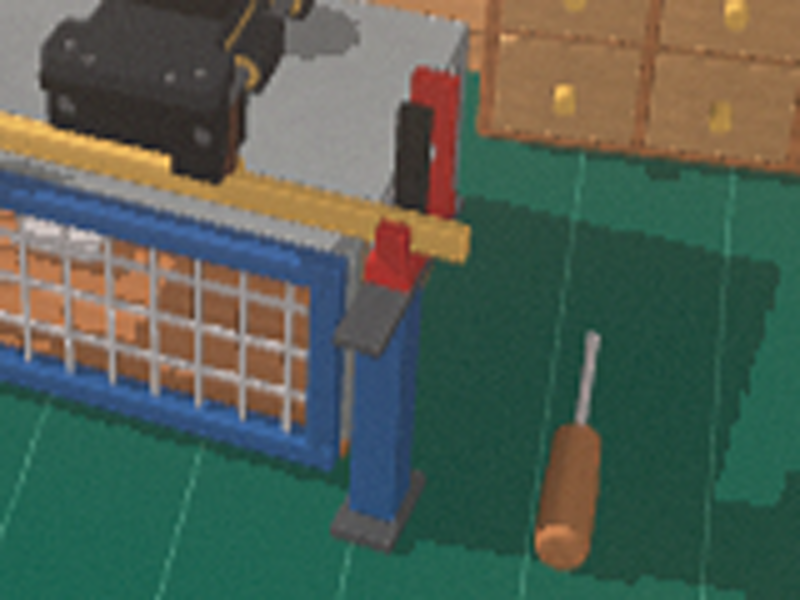

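The bar now lies behind the red striker lip (lip in front of the bar at crop (393,240)). Release and retreat upward.

```bash
python3 -m jog '[0.06,0,0,0,0, 0.06,0,0,0,0, 0.06,0,0,0,0, 0.06,0,0,0,0, 0.06,0,0,0,0, 0.06,0,0,-0.01,0, 0.06,0,0,-0.02,0, 0.06,0,0,-0.03,0, 0.06,0,0,-0.03,0, 0.06,0,0,-0.03,0, 0.06,0,0,0,0, 0.06,0,0,0,0]' 25 
python3 -c "
from w import *
st()
a=robot.camera('side');cv2.imwrite('pics/s6.png',cv2.resize(a[180:300,230:390],(800,600),interpolation=cv2.INTER_CUBIC))
v=V.copy();v[3]=.03
for lat in(-.06,0,.08):
    P=pts(v,lat)[0];print(lat,[(proj('side',P[k])-[230,180])*5 for k in('knobtop','end')])"
```

```text
time: 18.7
position: [0.5672, -0.0639, 0.32]
tool_rot: [0.76, 0.65, -0.0, -0.0]
ft_force: [-0.4, -0.3, -0.5]
grip_width: 0.0596
grip_force: 0.0
18.7 [ 0.5672 -0.0639  0.32  ] yaw_y -0.156 tilt [ 0.    -0.001 -1.   ] q [-0.31  0.37  1.48  0.    1.29 -0.15] [-0.4 -0.3 -0.5] 0.05961951704231349
th_est 0.0229 r 0.2001 F_tool [-0.3 -0.3  0.5] M_tool [ 0.06 -0.09 -0.  ]
-0.06 [array([364.85223694, 105.2838983 ]), array([605.12940671, 271.4897911 ])]
0 [array([358.55932764,  87.05918364]), array([608.34930138, 243.92749202])]
0.08 [array([348.26359285,  62.66025932]), array([609.36994091, 205.60300202])]
```

View pics/s6.png

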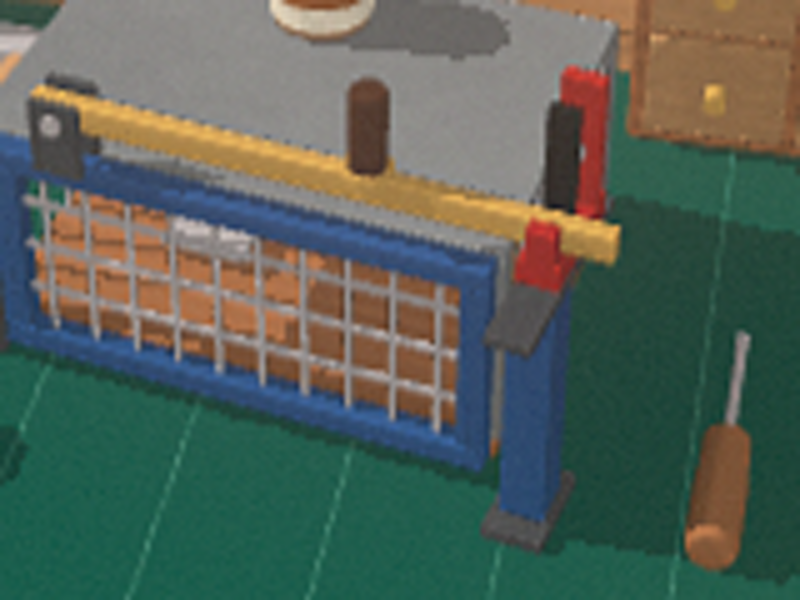

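The knob top at (368,90) and bar end at (612,245) match the model's level bar at angle 0, seated behind the striker. The gripper is clear, so I am handing in.

```bash
python3 -c "
from rig import robot
print(robot.hand_in())"
```

```text
the job is handed in; nothing more can be done
None
```

The gate is shut, the bar lies level in the catch behind the striker, and the gripper is released and clear; I handed the job in just after 18.7 s, but the hand-in returned no verdict.

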